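# Take the stout pipette from its sloping stand and hold it upright over the beaker

## Robot

A 7-joint arm with a two-finger parallel gripper is mounted at the origin on a cart in front of the work surface, level with it; the furniture and walls round the work are solid. World frame = base frame: x ahead of the robot, y to its left, z up, the work surface at z = 0. Lengths are in m, angles in rad, forces in N, time in s.
With the tool pointing down it reaches from about 0.4 to 0.85 m from the base axis. Payload 4.5 kg.
Tool frame: the origin (TCP) lies midway between the tips of the shut fingers; the grasp point (between the pads) lies 19 mm behind it; z points along the fingers, y is the line along which they close (so a half turn about z gives the same grasp; the last joint's range is limited). The gripper opens to 88 mm and grips with 3 to 60 N. Pads are 18 mm wide; open, the fingers measure 123 mm over their backs; the gripper's body (75 mm by 187 mm) begins 45 mm behind the grasp point.
Start: joints at [-1.202, 0.689, -0.195, 1.565, 0.157, 0.902, -0.215], TCP at [0.205, 0.59, 0.239] pointing down, gripper open.
Joint ranges: [-3.01, 3.01], [-0.46, 2.08], [-1.47, 1.51], [0.13, 2.56], [-1, 4.14], [0.04, 2.09], [-2.66, 2.66]. Speed limits (rad/s): [2.57, 2.57, 3.14, 3.14, 3.14, 3.14, 3.14].

## Interface

Orientations are given as a unit quaternion [x, y, z, w].
In Python, from plant import r gives the robot as it stands. The module is installed in compiled form; this text tells all that it offers.
- The arm moves only by the tool step_arm, never from a script. Its argument "series" is a list of rows, each a list of 7 numbers: the shift along the world's x, y, z in mm, then the turn, a rotation vector about the world's x, y, z in rad, then the closure, from 0 (fully open) to 1 (shut). A call has 1 to 20 rows; each row shifts and turns the commanded pose from where the row before left it; what a row does not reach is not made up. A row lasts 1/10 s, in which the tool goes at most 50 mm and 8.59 degrees, less where a joint would pass 70% of its speed; a pose out of reach is approached as far as the arm can. A call is refused whole if a number of a shift passes 50 or a number of a turn 0.15, either way. A call with a gripper value outside its range is refused whole. The fingers move at their own pace and stop on an object; "force" is the grip in N (left out, the last holds). Time passes only in rows, so rows that do not move let the fingers close. It gives the time, the measured TCP pose, the force, the opening and the grip force at its end, in the units of the state.
- r.get_state(): the state, without advancing time (a new reading comes with each control period).
- r.snapshot(name): name is "side" or "top" or "wrist"; returns (picture, depth): 384x512x3 uint8, blue, green, red; 384x512 float32, m along the optical axis (not along the pixel's ray), 0 where there is no reading.
- r.get_calibration(name): a dict with "intrinsics" (3x3 intrinsics, pixels), "pose" (4x4, takes a point from camera to world coordinates). Camera axes: x right, y up, looking along -z (the intrinsics and any distortion apply to the point x, -y, -z); pixel columns grow to the right and rows downward; lengths in m; the calibration is good to about 2 mm. The wrist camera is an equidistant fisheye: a pixel r from the principal point sees the ray r / f radians off the axis. A picture is of the moment at which its call begins: read the wrist's pose just before it. get_calibration takes no time and is no camera call; for the wrist camera it gives the pose at the moment of the call.
- r.finish_job(): hands the job in; it is judged then, once.
The state is a dict: "clock": time; "q": joint angles; "qd": joint speeds; "joint_torque": joint torques, N m; "tool_pos": TCP position; "eef_rot": TCP orientation; "contact_force": force on the tool from outside, world axes, zero at the start; "moment": the same for the moment, N m; "opening": opening from 0.0 (shut) to 1.0 (fully open); "finger_force": force on a finger pad.
Only numpy, scipy, OpenCV 4.12 (cv2) and the standard library are available. Lean on these libraries where they do the work, as an engineer would, in place of code of your own. Each camera call takes 0.05 s, during which the arm holds its last target. There are 200 camera calls.

## Task

Draw the stouter of the two pipettes out of its sloping stand, turn it upright with its tip pointing down, and hold it raised and still with the tip over the middle of the mouth of the glass beaker, one to four centimetres above the rim. Finish while still holding it there; do not touch the beaker with it, and leave the beaker, the slim pipette and the other things on the bench where they are.

Things in the scene. Friction and masses are not known exactly. Their poses are not given: they have to be found in the camera images.
- stout_pipette_grip (a point): Where the stout white pipette is best pinched: point on its long axis in the round 30 mm thick handle, which is plain from 43 mm below to 8 mm above this point; the press knob ends 40 mm above it. z axis along the pipette from tip to top; the tip is 155 mm away along -z. At the start it stands in either place of the stand, leaning about 36 degrees, top towards the robot.
- stout_pipette_tip (a point): The lowest point of the stout pipette's clear tip, on its axis; z axis along the pipette from tip to top, vertical when the pipette is upright.
- stout_pipette: The stout pipette as a body, 195 mm long, 0.08 to 0.15 kg. Origin at its tip, z axis from tip to top: clear tip to 50 mm, 16 mm thick grey shaft to 100 mm, 30 mm thick white handle to 178 mm, grey press knob. A finger rest 12 mm wide sticks out 15 mm from the handle towards -x (the underside when parked) at 170 mm.
- slim_pipette: The slim pipette as a body, origin at its tip, z axis from tip to top, 182 mm long; parked like the stout one, its top about 175 mm above the bench, 110 mm beside it.
- slim_pipette_grip (a point): The slim white pipette in the other place of the stand, to be left there: point on its axis 155 mm from its tip; handle 19 mm thick.
- stand: Fixed pipette stand: grey base 150 x 210 x 12 mm, grey slanting block 46 x 190 x 50 mm between cheeks. Origin under the base's middle; z up; pipettes lean to its -x. Two holes, 19 mm wide, 55 mm either side of the middle along y, slope with the pipettes. The handle rests on the block, the 100 mm of shaft and tip hang in the hole: draw it over 100 mm along its own axis to clear.
- beaker: Loose clear glass beaker, 45 mm wide, 58 mm tall, 45 g. Origin in the middle of its underside.
- beaker_mouth (a point): Middle of the beaker's open mouth, at the height of its rim, 58 mm above the bench; the mouth is about 40 mm wide.
- dish_center (a point): Centre of a loose covered plastic dish, 60 mm wide, 16 mm tall: leave it.
- vial_center (a point): Centre of a loose amber vial, 27 mm wide, 58 mm tall, farther from the robot than the beaker: leave it.
- vial2_center (a point): Centre of another amber vial, 27 mm wide, 58 mm tall, near the front edge: leave it.
There are look-alikes about, which are no part of the job. What is shaped like the beaker but purple is not meant.

How it is judged:
By the outcome, as a careful person would: the job done as asked, in the order asked, and still so for the second after the job is handed in, while the arm keeps its last pose, push and grip.
It also fails if it takes over 42 s, if anything falls off the work surface, if the arm or the gripper's body presses on something with over 40 N, if the wrist force passes 120 N, or if a joint passes its speed limit or range.

## Working session

There is one attempt and no reset: what is moved stays moved. The work goes in short steps, Python scripts to look and compute and a tool call to move; the robot and the scene stay as the last step left them, time stands still between calls to the robot, and variables do not carry over. Pictures are saved under pics/ and viewed, at most 10 in all, crops included, and the job is handed in when it is done.

Besides the shell and the picture viewer there is one more tool, called as a command line: name --pt "numbers of a row" for each row, then --argument value for the rest. step_arm: Moves the arm, as the interface text tells. Its arguments: {"type":"object","properties":{"series":{"type":"array"},"force":{"type":"number"}},"required":["series"]}

```bash
mkdir -p pics
cat > h.py <<'E'
import numpy as np,cv2
from plant import r
def pts(name):
    c=r.get_calibration(name);K=np.array(c["intrinsics"]);P=np.array(c["pose"])
    im,d=r.snapshot(name)
    v,u=np.mgrid[0:384,0:512]
    x=(u-K[0,2])/K[0,0]*d;y=(v-K[1,2])/K[1,1]*d
    p=np.stack([x,-y,-d],-1)@P[:3,:3].T+P[:3,3]
    p[d==0]=np.nan
    return im,d,p
E
python3 - <<'E'
from h import *
ims=[]
for n in("side","top"):
    im,d,p=pts(n);np.save(n+"_p.npy",p);cv2.imwrite(f"pics/{n}.png",im);ims.append(im)
    c=r.get_calibration(n);print(n,c)
cv2.imwrite("pics/a1.png",cv2.resize(ims[0],(800,600)))
cv2.imwrite("pics/a2.png",cv2.resize(ims[1],(800,600)))
s=r.get_state();print(s)
E
```

```text
side {'intrinsics': array([[385.28581004,   0.        , 261.02319347],
       [  0.        , 385.28581004, 194.75243116],
       [  0.        ,   0.        ,   1.        ]]), 'pose': array([[ 0.92008691,  0.1538862 , -0.36022092,  0.18802252],
       [-0.39163022,  0.3423322 , -0.85406934, -0.76979516],
       [-0.00811427,  0.92689142,  0.37524186,  0.48218815],
       [ 0.        ,  0.        ,  0.        ,  1.        ]])}
top {'intrinsics': array([[430.01884833,   0.        , 263.32953751],
       [  0.        , 430.01884833, 189.18221615],
       [  0.        ,   0.        ,   1.        ]]), 'pose': array([[ 0.01397667,  0.9947341 , -0.1015319 ,  0.39311223],
       [-0.99988746,  0.01445778,  0.00400416,  0.03449374],
       [ 0.005451  ,  0.10146451,  0.99482423,  1.34372886],
       [ 0.        ,  0.        ,  0.        ,  1.        ]])}
{'clock': 0.1, 'q': array([-1.20218538,  0.68990013, -0.19451885,  1.5661864 ,  0.1573056 ,
        0.90253379, -0.21508115]), 'qd': array([ 0.002394  , -0.0026122 ,  0.00025583, -0.00197038,  0.0005567 ,
       -0.00212466, -0.00088732]), 'joint_torque': array([-3.04750676e-03, -5.28507900e+01, -1.27169654e+00, -1.53838027e+01,
       -5.25736890e-02,  1.99051581e-03,  5.17613285e-05]), 'tool_pos': array([0.20523207, 0.58975912, 0.2380045 ]), 'eef_rot': array([ 1.66579689e-01,  9.86027656e-01, -8.14938520e-04, -7.32220426e-05]), 'contact_force': array([ 0.38197281, -0.15368183,  0.29405484]), 'moment': array([ 0.0158327 , -0.01756076, -0.0218738 ]), 'finger_force': 0.0, 'opening': 1.0010037821120081}
```

View pics/a1.png

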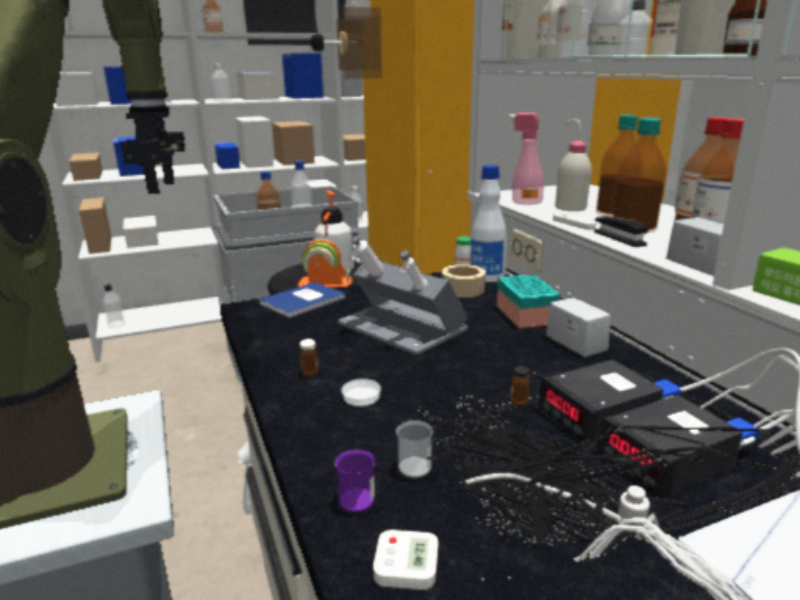

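View pics/a2.png

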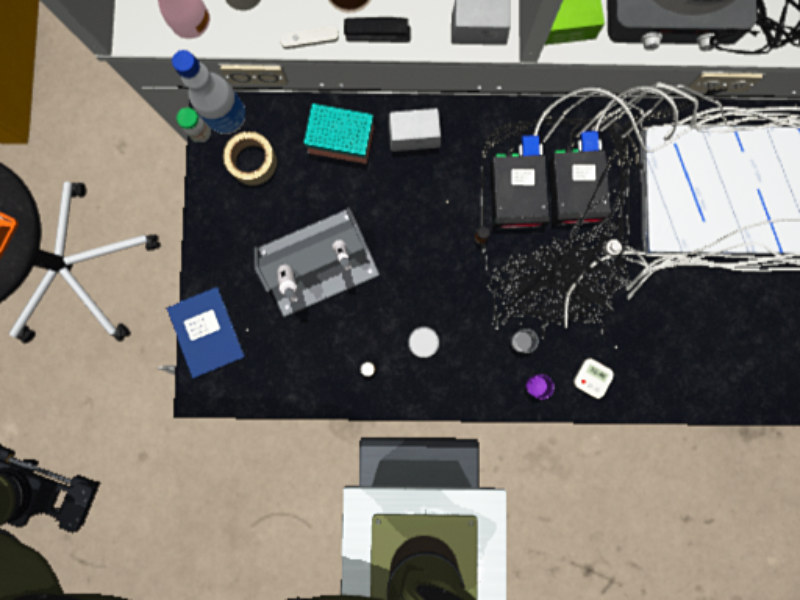

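Side view (800x600): the stand is at (405,300). The stout pipette's top is at (370,258), the slim one's at (412,270), the clear beaker's at (414,448), and the purple decoy is next to it. Top view: stout pipette (287,278), slim (341,252), beaker (524,341), dish (423,342), vials (367,369) and (482,236).

Run:
```python
from h import *
np.set_printoptions(precision=4,suppress=True)
for n in("top","side"):
    p=np.load(n+"_p.npy");im=cv2.imread(f"pics/{n}.png")
    hsv=cv2.cvtColor(im,cv2.COLOR_BGR2HSV)
    def show(l,u0,u1,v0,v1,zmin,vmin=0):
        s=np.s_[int(v0*.64):int(v1*.64),int(u0*.64):int(u1*.64)]
        q=p[s].reshape(-1,3);b=hsv[s].reshape(-1,3)
        m=(q[:,2]>zmin)&(b[:,2]>=vmin);q=q[m]
        if len(q)<3:print(n,l,len(q));return q
        print(n,l,len(q),'min',q.min(0),'max',q.max(0),'med',np.median(q,0));return q
    if n=="top":
        B=dict(stout=(265,310,255,305),slim=(325,355,232,270),beaker=(505,545,322,360),purple=(520,560,370,402),dish=(400,445,320,362),vial2=(355,380,358,380),vial=(470,495,220,250))
    else:
        B=dict(stout=(350,388,232,285),slim=(395,432,245,292),beaker=(390,440,418,480),dish=(335,385,375,410))
    for k,b in B.items():
        q=show(k,*b,0.10 if k in("stout","slim") else 0.008,140 if k in("stout","slim") else 0)
        if k in("stout","slim"):
            e=np.linalg.svd(q-q.mean(0),full_matrices=False)[2][0];print('  axis',e*np.sign(e[2]),q.mean(0))
    # stand: fit gray base
    if n=="top":
        for uv in [(350,210),(379,270),(285,315),(257,247),(262,265)]:
            v,u=int(uv[1]*.64),int(uv[0]*.64);print(uv,p[v,u])
im=cv2.imread("pics/top.png")[120:240,150:370];cv2.imwrite("pics/c1.png",cv2.resize(im,(792,432),interpolation=cv2.INTER_CUBIC))
im=cv2.imread("pics/side.png")[140:230,200:310];cv2.imwrite("pics/c2.png",cv2.resize(im,(660,540),interpolation=cv2.INTER_CUBIC))
```

```text
top stout 153 min [0.5039 0.2347 0.1069] max [0.5746 0.2803 0.1866] med [0.5382 0.2549 0.1604]
  axis [-0.6245 -0.2864  0.7266] [0.5409 0.2546 0.1537]
top slim 79 min [0.5648 0.141  0.1061] max [0.6224 0.1798 0.1649] med [0.6046 0.162  0.1265]
  axis [-0.5928 -0.2629  0.7612] [0.6003 0.1618 0.1334]
top beaker 119 min [ 0.4201 -0.2272  0.0086] max [ 0.4794 -0.157   0.0617] med [ 0.4444 -0.2011  0.0403]
top purple 118 min [ 0.3319 -0.2424  0.0082] max [ 0.3761 -0.1975  0.0601] med [ 0.3541 -0.2275  0.0425]
top dish 287 min [ 0.4089 -0.0238  0.0081] max [0.4646 0.0474 0.0228] med [0.4365 0.0042 0.0146]
top vial2 70 min [0.3713 0.0981 0.0141] max [0.3952 0.1243 0.0639] med [0.3833 0.1107 0.0563]
top vial 90 min [ 0.6301 -0.132   0.0081] max [ 0.6808 -0.0949  0.0643] med [ 0.6473 -0.1075  0.0546]
(350, 210) [0.7025 0.1557 0.0104]
(379, 270) [ 0.5838  0.0971 -0.0007]
(285, 315) [0.4887 0.2812 0.0101]
(257, 247) [0.6202 0.3383 0.0262]
(262, 265) [0.5742 0.3098 0.1068]
side stout 133 min [0.503  0.2299 0.1002] max [0.5786 0.2936 0.1842] med [0.5409 0.2452 0.1494]
  axis [-0.6131 -0.2115  0.7611] [0.543  0.2477 0.1435]
side slim 200 min [0.561  0.1403 0.1002] max [0.6273 0.2505 0.1764] med [0.5919 0.1627 0.1125]
  axis [-0.0011 -0.9003  0.4352] [0.5939 0.1791 0.1211]
side beaker 748 min [ 0.4185 -0.2281  0.008 ] max [ 0.4998 -0.131   0.0592] med [ 0.4391 -0.2004  0.0388]
side dish 322 min [ 0.406  -0.0261  0.008 ] max [0.4655 0.0368 0.0184] med [ 0.4347 -0.0006  0.0161]
```

View pics/c1.png

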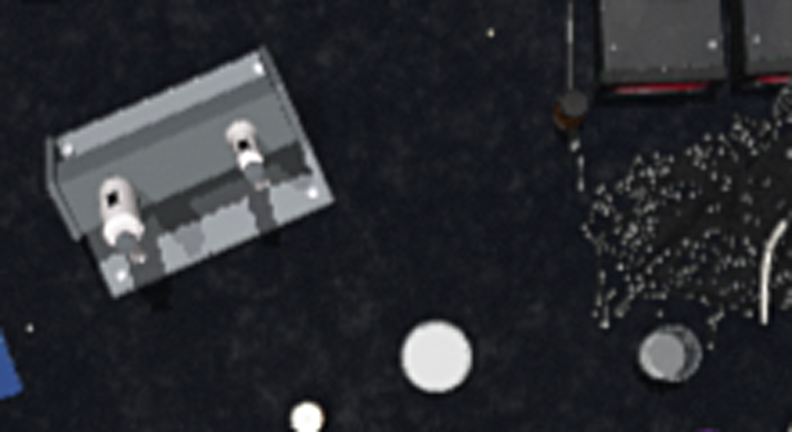

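View pics/c2.png

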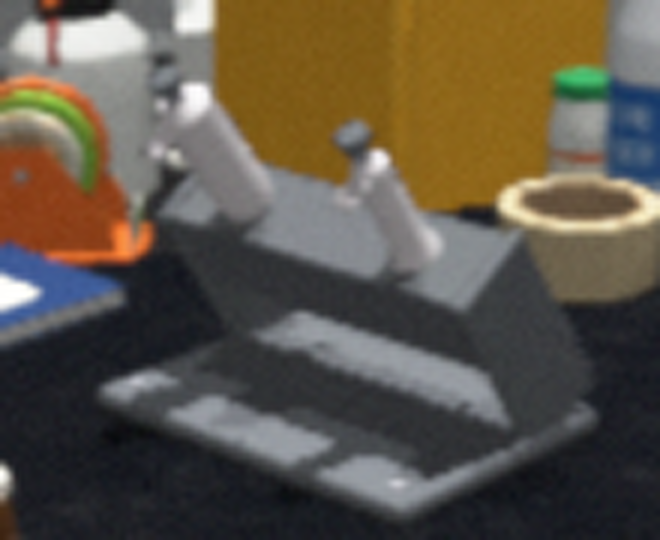

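Both views agree: the stout pipette is on the left, and the stand's yaw is about 24.7°. I'll fit a cylinder to its handle and circles to the beaker rim.

```bash
cat > fit.py <<'E'
from h import *
from scipy.optimize import least_squares
np.set_printoptions(precision=4,suppress=True)
def axis(yaw,lean): return np.array([-np.cos(yaw)*np.sin(lean),-np.sin(yaw)*np.sin(lean),np.cos(lean)])
def fitcyl(q,R,free=True,y0=np.radians(24.7),l0=np.radians(36)):
    c0=q.mean(0)
    def f(x):
        a=axis(x[2],x[3]);u=np.cross(a,[0,0,1]);u/=np.linalg.norm(u);w=np.cross(u,a)
        d=q-c0-x[0]*u-x[1]*w
        return np.r_[np.linalg.norm(d-np.outer(d@a,a),axis=1)-R,(x[2]-y0)*.05*np.sqrt(len(q)),(x[3]-l0)*.05*np.sqrt(len(q))]
    s=least_squares(f,[0,-.012,y0,l0],loss="soft_l1",f_scale=.002).x
    a=axis(s[2],s[3]);u=np.cross(a,[0,0,1]);u/=np.linalg.norm(u);w=np.cross(u,a)
    return c0+s[0]*u+s[1]*w,a,np.degrees(s[2:]),np.median(np.abs(f(s)[:-2]))
E
python3 - <<'E'
from fit import *
a0=axis(np.radians(24.7),np.radians(36));C=np.array([.548,.255,.14]);Q=[]
for n in("top","side"):
    p=np.load(n+"_p.npy").reshape(-1,3);im=cv2.imread(f"pics/{n}.png").reshape(-1,3).max(1)
    d=p-C;s=d@a0;rr=np.linalg.norm(d-np.outer(s,a0),axis=1)
    m=(rr<.035)&(abs(s)<.1)
    h=m&(im>120)&(s>-.02)&(s<.025)&(rr<.028);Q.append(p[h])
    c,a,ang,res=fitcyl(p[h],.015)
    s2=(p[m]-c)@a;r2=np.linalg.norm(p[m]-c-np.outer(s2,a),axis=1);k=(r2<.018)
    top=np.sort(s2[k])[-8:]
    kk=k;b=im[m]
    print(n,h.sum(),'c',c,'a',a,ang,res,'top s',top, 'white max', np.sort(s2[k&(b>150)])[-5:], 'grip',c+a*(np.percentile(top,60)-.04))
    # beaker
    q=p[(abs(p[:,0]-.445)<.05)&(abs(p[:,1]+.2)<.05)&(p[:,2]>.05)&(p[:,2]<.066)]
    g=least_squares(lambda x:np.hypot(q[:,0]-x[0],q[:,1]-x[1])-x[2],[.445,-.2,.021],loss="soft_l1",f_scale=.002).x
    print(' beaker rim',len(q),q.min(0),q.max(0),g)
print('joint',fitcyl(np.vstack(Q),.015))
E
```

```text
top 58 c [0.5402 0.2564 0.1397] a [-0.5338 -0.2454  0.8092] [24.691 35.983] 0.0007381971260594609 top s [0.0537 0.0539 0.0542 0.0548 0.0549 0.055  0.055  0.0561] white max [0.0369 0.0371 0.0375 0.0382 0.0396] grip [0.5322 0.2528 0.1518]
 beaker rim 44 [ 0.4201 -0.2136  0.0502] [ 0.462  -0.1709  0.0617] [ 0.4413 -0.1911  0.0212]
side 99 c [0.5485 0.2324 0.1374] a [-0.5341 -0.2458  0.8089] [24.711  36.0122] 0.0022799743050564234 top s [0.0368 0.0369 0.0375 0.0386 0.0394 0.0494 0.05   0.0532] white max [0.0369 0.0375 0.0386 0.0394 0.05  ] grip [0.5478 0.2321 0.1385]
 beaker rim 181 [ 0.4185 -0.2119  0.05  ] [ 0.4633 -0.1666  0.0592] [ 0.4402 -0.19    0.021 ]
joint (array([0.5404, 0.2576, 0.1399]), array([-0.534 , -0.2457,  0.809 ]), array([24.7042, 36.    ]), np.float64(0.0008859422039507979))
```

```bash
cat > go.py <<'E'
from h import *
from scipy.spatial.transform import Rotation as Ro
np.set_printoptions(precision=4,suppress=True)
def delta(pos,z,y):
    s=r.get_state();z=np.array(z)/np.linalg.norm(z);y=np.array(y,float);y-=z*(y@z);y/=np.linalg.norm(y)
    T=Ro.from_matrix(np.stack([np.cross(y,z),y,z],1))
    print("dpos mm",(np.array(pos)-s["tool_pos"])*1e3,"rotvec",(T*Ro.from_quat(s["eef_rot"]).inv()).as_rotvec())
E
python3 -c "
from go import *
delta([.482,.230,.228],[.534,.2457,-.809],[-.418,.909,0])"
```

```text
dpos mm [ 276.7679 -359.7591  -10.0045] rotvec [ 0.0327 -0.6426  0.7404]
```

step_arm --pt "13.8 -18 -0.5 0.0016 -0.0321 0.037 0.3" --pt "13.8 -18 -0.5 0.0016 -0.0321 0.037 0.3" --pt "13.8 -18 -0.5 0.0016 -0.0321 0.037 0.3" --pt "13.8 -18 -0.5 0.0016 -0.0321 0.037 0.3" --pt "13.8 -18 -0.5 0.0016 -0.0321 0.037 0.3" --pt "13.8 -18 -0.5 0.0016 -0.0321 0.037 0.3" --pt "13.8 -18 -0.5 0.0016 -0.0321 0.037 0.3" --pt "13.8 -18 -0.5 0.0016 -0.0321 0.037 0.3" --pt "13.8 -18 -0.5 0.0016 -0.0321 0.037 0.3" --pt "13.8 -18 -0.5 0.0016 -0.0321 0.037 0.3" --pt "13.8 -18 -0.5 0.0016 -0.0321 0.037 0.3" --pt "13.8 -18 -0.5 0.0016 -0.0321 0.037 0.3" --pt "13.8 -18 -0.5 0.0016 -0.0321 0.037 0.3" --pt "13.8 -18 -0.5 0.0016 -0.0321 0.037 0.3" --pt "13.8 -18 -0.5 0.0016 -0.0321 0.037 0.3" --pt "13.8 -18 -0.5 0.0016 -0.0321 0.037 0.3" --pt "13.8 -18 -0.5 0.0016 -0.0321 0.037 0.3" --pt "13.8 -18 -0.5 0.0016 -0.0321 0.037 0.3" --pt "13.8 -18 -0.5 0.0016 -0.0321 0.037 0.3" --pt "13.8 -18 -0.5 0.0016 -0.0321 0.037 0.3"

```text
clock: 2.1
tool_pos: [0.4557, 0.2587, 0.2277]
eef_rot: [-0.165, 0.947, 0.048, 0.272]
contact_force: [0.4, -0.1, -0.8]
opening: 0.702
finger_force: 0.0
```

```bash
python3 -c "
from go import *
from fit import fitcyl
print(r.get_state()['q'],r.get_state()['opening'])
delta([.482,.230,.228],[.534,.2457,-.809],[-.418,.909,0])
c=r.get_calibration('wrist');print(c)
im,d=r.snapshot('wrist');np.save('w1.npy',d);cv2.imwrite('pics/w1r.png',im);cv2.imwrite('pics/w1.png',cv2.resize(im,(800,600)))
import pickle;pickle.dump(c,open('w1.pkl','wb'))
"
```

```text
[-0.5929  0.5067 -0.2022  2.4008  2.3111  0.4173 -1.1001] 0.7016921999792198
dpos mm [ 26.3242 -28.6511   0.2553] rotvec [ 0.0245 -0.0631  0.0848]
{'intrinsics': array([[297.3186,   0.    , 252.1073],
       [  0.    , 297.3186, 187.5285],
       [  0.    ,   0.    ,   1.    ]]), 'pose': array([[-0.3389, -0.6228, -0.7052,  0.3241],
       [ 0.9408, -0.2239, -0.2544,  0.2107],
       [ 0.0005, -0.7497,  0.6618,  0.3125],
       [ 0.    ,  0.    ,  0.    ,  1.    ]])}
```

View pics/w1.png

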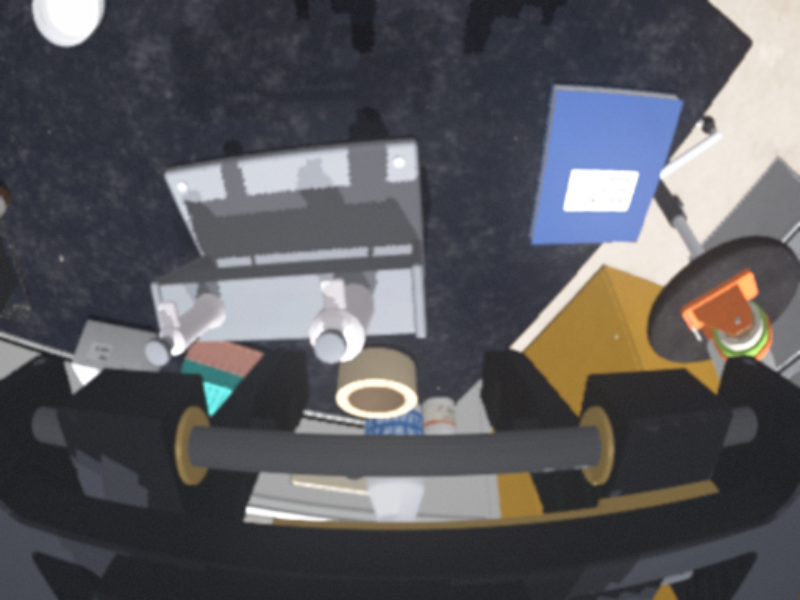

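The wrist view shows the stout pipette's knob at (333,343) and handle (345,310), the slim one at (165,345), and the gripper bar across the lower half. I'll refine the fit from this depth picture.

```bash
cat > wr.py <<'E'
from fit import *
import pickle
def wpts(d,c):
    K=c["intrinsics"];P=c["pose"];v,u=np.mgrid[0:384,0:512]
    x=(u-K[0,2])/K[0,0];y=(v-K[1,2])/K[1,1];th=np.hypot(x,y);k=np.tan(th)/np.maximum(th,1e-9)
    p=np.stack([x*k*d,-y*k*d,-d],-1)@P[:3,:3].T+P[:3,3];p[d==0]=np.nan;return p
def stout(p,im,C):
    a0=axis(np.radians(24.7),np.radians(36));p=p.reshape(-1,3);im=im.reshape(-1,3).max(1)
    d=p-C;s=d@a0;rr=np.linalg.norm(d-np.outer(s,a0),axis=1)
    h=(im>110)&(s>-.045)&(s<.018)&(rr<.026)
    c,a,ang,res=fitcyl(p[h],.015);m=(rr<.03)&(abs(s)<.07)
    s2=(p[m]-c)@a;r2=np.linalg.norm(p[m]-c-np.outer(s2,a),axis=1);t=np.sort(s2[r2<.012])[-40:]
    print(h.sum(),ang,res,'tops',t[::6],'grip',c+a*(np.median(t[-30:])-.04));return c,a
E
python3 -c "
from wr import *
p=wpts(np.load('w1.npy'),pickle.load(open('w1.pkl','rb')))
im=cv2.imread('pics/w1r.png');stout(p,im,np.array([.532,.253,.152]))
for uv in [(333,343),(333,338),(260,290),(290,200)]: print(p[int(uv[1]*.64),int(uv[0]*.64)])
"
```

```text
629 [24.7657 35.9726] 0.002489081448063519 tops [-0.053   0.0147  0.0158  0.0164  0.0166  0.0174  0.0184] grip [0.5219 0.2672 0.1191]
[0.5075 0.2452 0.1818]
[0.5057 0.2446 0.1803]
[0.5798 0.2018 0.0989]
[0.565  0.2067 0.0122]
```

```bash
python3 -c "
from wr import *
p=wpts(np.load('w1.npy'),pickle.load(open('w1.pkl','rb'))).reshape(-1,3);im=cv2.imread('pics/w1r.png').reshape(-1,3).max(1)
a=axis(np.radians(24.7),np.radians(36));u=np.array([-.418,.909,0]);w=np.cross(u,a)
C=np.array([.532,.253,.152]);d=p-C;s=d@a;U=d@u;W=d@w
print('w',w)
# handle below rest, knob
for n,(lo,hi) in dict(handle=(-.045,.0),low=(-.045,-.025),mid=(-.02,0),knobside=(.028,.045)).items():
    m=(s>lo)&(s<hi)&(np.hypot(U,W)<.026);x=least_squares(lambda x:np.hypot(U[m]-x[0],W[m]-x[1])-(x[2] if n=='knobside' else .015),[0,0,.008],loss='soft_l1',f_scale=.002).x
    print(n,m.sum(),x,'U',np.percentile(U[m],[2,50,98]),'W',np.percentile(W[m],[2,50,98]),'s',np.percentile(s[m],[2,50,98]))
m=(np.hypot(U,W)<.012)&(s>.02)&(s<.06);print(np.histogram(s[m],bins=np.arange(.02,.061,.004)))
"
```

```text
w [0.7354 0.3382 0.5881]
handle 269 [ 0.0008 -0.0001  0.008 ] U [-0.      0.011   0.0157] W [-0.0152 -0.0109  0.0016] s [-0.0437 -0.0211 -0.0014]
low 114 [ 0.0008 -0.0001  0.008 ] U [-0.0005  0.0107  0.0157] W [-0.0153 -0.0114  0.0017] s [-0.0444 -0.0347 -0.0257]
mid 125 [ 0.0008 -0.0001  0.008 ] U [0.0018 0.0117 0.0157] W [-0.0149 -0.0105  0.0016] s [-0.0191 -0.0098 -0.001 ]
knobside 366 [ 0.0015 -0.0013  0.0059] U [-0.0064  0.0016  0.0088] W [-0.0084 -0.0016  0.0062] s [0.0339 0.0387 0.0401]
(array([291,   0,   0,  24, 333,   9,   0,   0,   0,   0]), array([0.02 , 0.024, 0.028, 0.032, 0.036, 0.04 , 0.044, 0.048, 0.052,
       0.056, 0.06 ]))
```

step_arm --pt "5.1 -4.3 -1.2 0.004 -0.0105 0.0141 0.3" --pt "5.1 -4.3 -1.2 0.004 -0.0105 0.0141 0.3" --pt "5.1 -4.3 -1.2 0.004 -0.0105 0.0141 0.3" --pt "5.1 -4.3 -1.2 0.004 -0.0105 0.0141 0.3" --pt "5.1 -4.3 -1.2 0.004 -0.0105 0.0141 0.3" --pt "5.1 -4.3 -1.2 0.004 -0.0105 0.0141 0.3" --pt "0 0 0 0 0 0 0.3"

```text
clock: 2.85
tool_pos: [0.4862, 0.2319, 0.2198]
eef_rot: [-0.202, 0.93, 0.064, 0.301]
contact_force: [-1.1, -0.6, 0.4]
opening: 0.7
finger_force: 0.0
```

```bash
python3 -c "
from go import *
print(r.get_state()['q'])
delta([.4863,.2328,.2207],[.534,.2457,-.809],[-.418,.909,0])
delta([.5397,.2574,.1398],[.534,.2457,-.809],[-.418,.909,0])"
```

```text
[-0.3722  0.5623 -0.3332  2.4362  2.5753  0.5365 -1.1538]
dpos mm [0.135  0.9483 0.8921] rotvec [ 0.0028 -0.0025  0.0048]
dpos mm [ 53.535   25.5483 -80.0079] rotvec [ 0.0028 -0.0025  0.0048]
```

step_arm --pt "4.46 2.13 -6.67 0.0003 -0.0002 0.0004 0.3" --pt "4.46 2.13 -6.67 0.0003 -0.0002 0.0004 0.3" --pt "4.46 2.13 -6.67 0.0003 -0.0002 0.0004 0.3" --pt "4.46 2.13 -6.67 0.0003 -0.0002 0.0004 0.3" --pt "4.46 2.13 -6.67 0.0003 -0.0002 0.0004 0.3" --pt "4.46 2.13 -6.67 0.0003 -0.0002 0.0004 0.3" --pt "4.46 2.13 -6.67 0.0003 -0.0002 0.0004 0.3" --pt "4.46 2.13 -6.67 0.0003 -0.0002 0.0004 0.3" --pt "4.46 2.13 -6.67 0.0003 -0.0002 0.0004 0.3" --pt "4.46 2.13 -6.67 0.0003 -0.0002 0.0004 0.3" --pt "4.46 2.13 -6.67 0.0003 -0.0002 0.0004 0.3" --pt "4.46 2.13 -6.67 0.0003 -0.0002 0.0004 0.3" --pt "0 0 0 0 0 0 0.3"

```text
clock: 4.15
tool_pos: [0.54, 0.2588, 0.1395]
eef_rot: [-0.204, 0.929, 0.067, 0.302]
contact_force: [-0.2, -0.7, 0.3]
opening: 0.697
finger_force: 0.0
```

```bash
python3 -c "
from go import *
print(r.get_state()['q'],r.get_state()['contact_force'])
delta([.5397,.2574,.1398],[.534,.2457,-.809],[-.418,.909,0])
im,d=r.snapshot('side');cv2.imwrite('pics/s2.png',cv2.resize(im[100:260,130:350],(792,576)))"
```

```text
[-0.3519  0.7896 -0.3443  2.3273  2.6517  0.6563 -1.1601] [-0.1994 -0.6538  0.3388]
dpos mm [-0.2752 -1.36    0.2847] rotvec [-0.0019  0.0007 -0.0019]
```

View pics/s2.png

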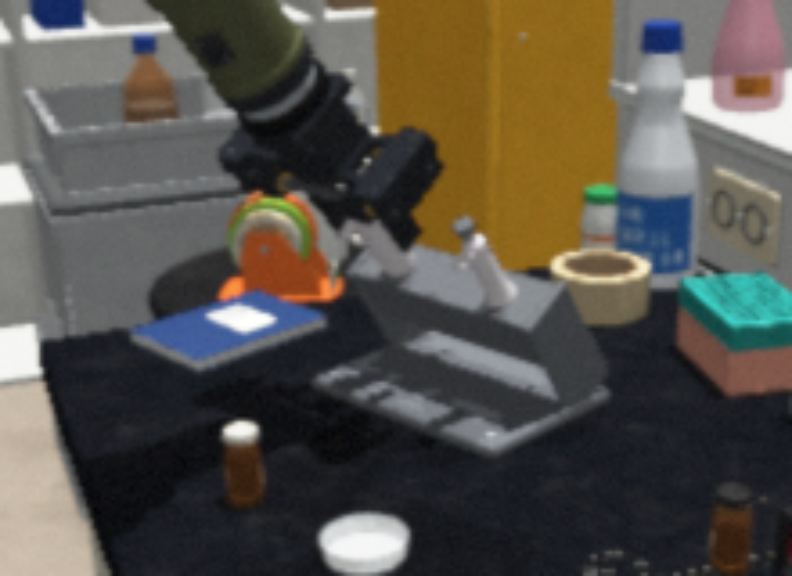

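The fingers straddle the stout handle at (380,240) along its axis, and the slim pipette at (485,270) is clear. I'll shift 1 mm and close.

step_arm --pt "0 -1.2 0 0 0 0 0.5" --pt "0 0 0 0 0 0 1" --pt "0 0 0 0 0 0 1" --pt "0 0 0 0 0 0 1" --pt "0 0 0 0 0 0 1" --pt "0 0 0 0 0 0 1" --pt "0 0 0 0 0 0 1" --pt "0 0 0 0 0 0 1" --force 30

```text
clock: 5.0
tool_pos: [0.5395, 0.2575, 0.1406]
eef_rot: [-0.204, 0.929, 0.067, 0.303]
contact_force: [-1.6, -1.0, 2.7]
opening: 0.332
finger_force: 30.0
```

step_arm --pt "-2.67 -1.23 4.05 0 0 0 1" --pt "-2.67 -1.23 4.05 0 0 0 1" --pt "-2.67 -1.23 4.05 0 0 0 1" --pt "-2.67 -1.23 4.05 0 0 0 1" --pt "-2.67 -1.23 4.05 0 0 0 1" --pt "-2.67 -1.23 4.05 0 0 0 1"

```text
clock: 5.6
tool_pos: [0.5232, 0.2498, 0.1651]
eef_rot: [-0.204, 0.929, 0.067, 0.303]
contact_force: [0.9, -0.1, -1.0]
opening: 0.331
finger_force: 30.0
```

step_arm --pt "-3.2 -1.48 4.85 0 0 0 1" --pt "-3.2 -1.48 4.85 0 0 0 1" --pt "-3.2 -1.48 4.85 0 0 0 1" --pt "-3.2 -1.48 4.85 0 0 0 1" --pt "-3.2 -1.48 4.85 0 0 0 1" --pt "-3.2 -1.48 4.85 0 0 0 1" --pt "-3.2 -1.48 4.85 0 0 0 1" --pt "-3.2 -1.48 4.85 0 0 0 1" --pt "-3.2 -1.48 4.85 0 0 0 1" --pt "-3.2 -1.48 4.85 0 0 0 1" --pt "-3.2 -1.48 4.85 0 0 0 1" --pt "-3.2 -1.48 4.85 0 0 0 1" --pt "-3.2 -1.48 4.85 0 0 0 1" --pt "-3.2 -1.48 4.85 0 0 0 1" --pt "0 0 0 0 0 0 1"

```text
clock: 7.1
tool_pos: [0.4784, 0.2291, 0.2333]
eef_rot: [-0.204, 0.928, 0.067, 0.303]
contact_force: [0.6, -0.7, -1.2]
opening: 0.329
finger_force: 30.0
```

```bash
python3 -c "
from go import *
s=r.get_state();print(s['q'],s['tool_pos'])
print('along',(s['tool_pos']-[.5395,.2575,.1406])@np.array([-.534,-.2457,.809]))
im,d=r.snapshot('side');cv2.imwrite('pics/s3.png',cv2.resize(im[70:250,110:330],(792,648))[:600])"
```

```text
[-0.3679  0.5241 -0.3364  2.4489  2.5749  0.5146 -1.1518] [0.4784 0.2291 0.2333]
along 0.1145908501433673
```

View pics/s3.png

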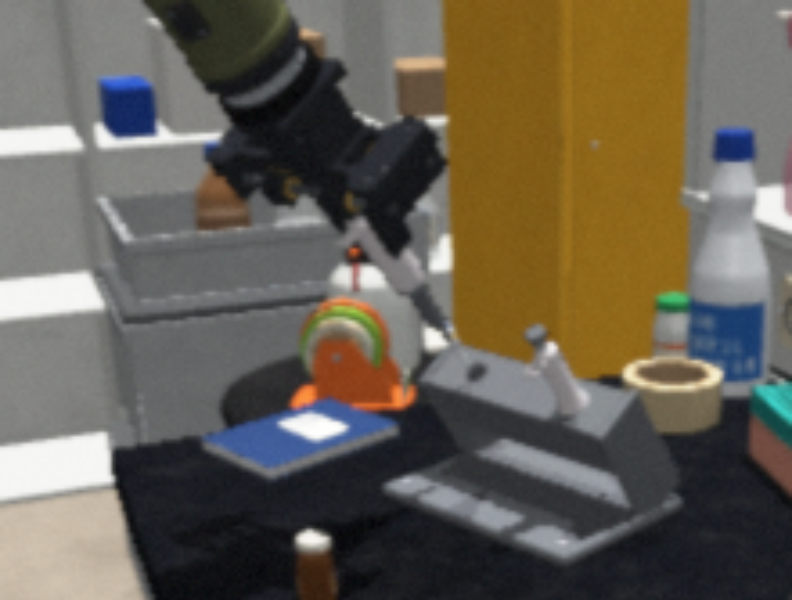

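step_arm --pt "0 0 8 0 0 0 1" --pt "0 0 10 0 0 0 1" --pt "0 0 10 0 0 0 1" --pt "0 0 10 0 0 0 1" --pt "0 0 10 0 0 0 1" --pt "0 -2 5 -0.0219 0.0476 0 1" --pt "0 -2 5 -0.0219 0.0476 0 1" --pt "0 -2 5 -0.0219 0.0476 0 1" --pt "0 -2 5 -0.0219 0.0476 0 1" --pt "0 -2 5 -0.0219 0.0476 0 1" --pt "0 -2 5 -0.0219 0.0476 0 1" --pt "0 -2 2 -0.0219 0.0476 0 1" --pt "0 -2 0 -0.0219 0.0476 0 1" --pt "0 -2 0 -0.0219 0.0476 0 1" --pt "0 -2 0 -0.0219 0.0476 0 1" --pt "0 -2 0 -0.0219 0.0476 0 1" --pt "0 -2 0 -0.0219 0.0476 0 1" --pt "0 0 0 0 0 0 1"

```text
clock: 8.95
tool_pos: [0.5073, 0.2129, 0.3057]
eef_rot: [-0.207, 0.969, 0.014, 0.137]
contact_force: [0.1, -0.2, -1.2]
opening: 0.331
finger_force: 30.0
```

```bash
python3 -c "
from go import *
s=r.get_state();print(s['q'])
delta([.441,-.1905,.26],[0,0,-1],[.39,.92,0])"
```

```text
[-0.0823  0.4523 -0.6369  1.9498  0.6112  0.6366  0.893 ]
dpos mm [ -66.2948 -403.3586  -45.6632] rotvec [ 0.027   0.2821 -0.8171]
```

```bash
python3 -c "
from go import *
delta([.441,.20,.31],[0,0,-1],[-.418,.909,0])"
```

```text
dpos mm [-66.2948 -12.8586   4.3368] rotvec [-0.0868  0.2615  0.0095]
```

step_arm --pt "-6.6 -1.3 0.4 -0.0087 0.0262 0.001 1" --pt "-6.6 -1.3 0.4 -0.0087 0.0262 0.001 1" --pt "-6.6 -1.3 0.4 -0.0087 0.0262 0.001 1" --pt "-6.6 -1.3 0.4 -0.0087 0.0262 0.001 1" --pt "-6.6 -1.3 0.4 -0.0087 0.0262 0.001 1" --pt "-6.6 -1.3 0.4 -0.0087 0.0262 0.001 1" --pt "-6.6 -1.3 0.4 -0.0087 0.0262 0.001 1" --pt "-6.6 -1.3 0.4 -0.0087 0.0262 0.001 1" --pt "-6.6 -1.3 0.4 -0.0087 0.0262 0.001 1" --pt "-6.6 -1.3 0.4 -0.0087 0.0262 0.001 1" --pt "0 0 0 0 0 0 1"

```text
clock: 10.05
tool_pos: [0.4398, 0.2001, 0.3097]
eef_rot: [-0.215, 0.977, -0.0, -0.001]
contact_force: [0.5, -0.9, -0.9]
opening: 0.328
finger_force: 30.0
```

```bash
python3 -c "
from go import *
s=r.get_state();print(s['q'])
delta([.441,-.1905,.28],[0,0,-1],[.39,.92,0])"
```

```text
[-0.0367  0.4831 -0.7414  1.8651  0.3965  0.9472  1.0465]
dpos mm [   1.2084 -390.5867  -29.726 ] rotvec [ 0.0001 -0.0011 -0.8348]
```

step_arm --pt "0 -10 0 0 0 -0.02 1" --pt "0 -18 0 0 0 -0.043 1" --pt "0 -20.2 -1 0 0 -0.043 1" --pt "0 -20.2 -1 0 0 -0.043 1" --pt "0 -20.2 -1 0 0 -0.043 1" --pt "0 -20.2 -1 0 0 -0.043 1" --pt "0 -20.2 -1 0 0 -0.043 1" --pt "0 -20.2 -1 0 0 -0.043 1" --pt "0 -20.2 -1 0 0 -0.043 1" --pt "0 -20.2 -2 0 0 -0.043 1" --pt "0 -20.2 -2 0 0 -0.043 1" --pt "0 -20.2 -2 0 0 -0.043 1" --pt "0 -20.2 -2 0 0 -0.043 1" --pt "0 -20.2 -2 0 0 -0.043 1" --pt "0 -20.2 -2 0 0 -0.043 1" --pt "0 -20.2 -2 0 0 -0.043 1" --pt "0 -20.2 -2 0 0 -0.043 1" --pt "0 -20.2 -2 0 0 -0.043 1" --pt "0 -20.2 -2 0 0 -0.043 1" --pt "0 -19 -2 0 0 -0.043 1"

```text
clock: 12.05
tool_pos: [0.4398, -0.1921, 0.2807]
eef_rot: [0.202, 0.979, -0.0, -0.0]
contact_force: [1.0, -0.9, -1.6]
opening: 0.333
finger_force: 30.0
```

step_arm --pt "0 0 0 0 0 0 1" --pt "0 0 0 0 0 0 1"

```text
clock: 12.25
tool_pos: [0.44, -0.1904, 0.2807]
eef_rot: [0.201, 0.98, 0.0, -0.0]
contact_force: [-0.3, -0.6, -1.5]
opening: 0.326
finger_force: 30.0
```

```bash
python3 -c "
from go import *
s=r.get_state();print(s['q'])
delta([.441,-.1905,.225],[0,0,-1],[.39,.92,0])
im,d,p=pts('side');np.save('s4p.npy',p);cv2.imwrite('pics/s4r.png',im);cv2.imwrite('pics/s4.png',cv2.resize(im[130:330,180:340],(480,600),interpolation=2))
im,d,p=pts('top');np.save('t4p.npy',p);cv2.imwrite('pics/t4r.png',im)
"
```

```text
[ 0.6323  0.4699 -0.4801  1.9264  0.2912  0.8139  1.1614]
dpos mm [  1.0033  -0.0765 -55.6915] rotvec [-0.0005 -0.0004  0.003 ]
```

View pics/s4.png

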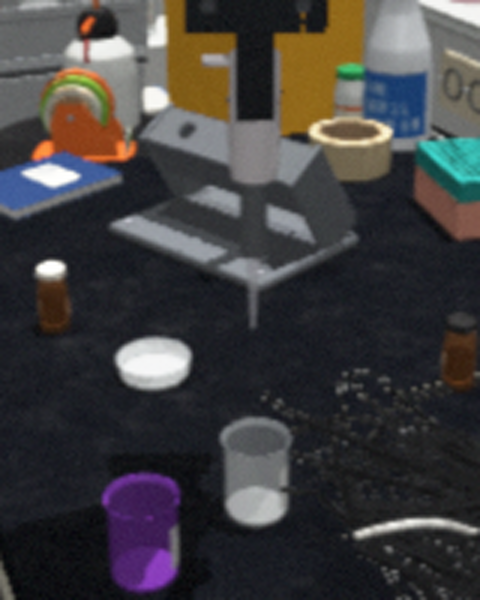

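The pipette hangs upright with its tip at crop (252,325), above the beaker whose mouth is at (256,440). Next I'll check the tilt, tip position and rim centre numerically.

```bash
python3 -c "
from fit import *
p=np.load('s4p.npy');q=p.reshape(-1,3)
for lo,hi,R in((.142,.185,None),(.192,.236,.008),(.243,.275,.015)):
    m=(np.hypot(q[:,0]-.44,q[:,1]+.19)<.03)&(q[:,2]>lo)&(q[:,2]<hi);Q=q[m]
    if R and m.sum()>8:
        f=lambda x:np.hypot(Q[:,0]-x[0]-x[2]*(Q[:,2]-.21),Q[:,1]-x[1]-x[3]*(Q[:,2]-.21))-R
        f2=lambda x:np.hypot(Q[:,0]-x[0],Q[:,1]-x[1])-R
        x=least_squares(f2,[.445,-.18],loss='soft_l1',f_scale=.002).x;print(lo,m.sum(),x,np.median(abs(f2(x))))
    else: print(lo,m.sum(),Q.min(0) if len(Q) else '',np.median(Q,0) if len(Q) else '')
c=r.get_calibration('side');K=c['intrinsics'];P=np.linalg.inv(c['pose'])
def pr(X):
    y=P[:3,:3]@X+P[:3,3];y=y/-y[2];return K[0,0]*y[0]+K[0,2],-K[1,1]*y[1]+K[1,2]
for X in([.44,-.1904,.1407],[.44,-.1904,.2407],[.441,-.1905,.058]): print('proj',X,pr(np.array(X)), 'crop',[(pr(np.array(X))[0]-180)*3,(pr(np.array(X))[1]-130)*3])
for n in('s4p','t4p'):
    q=np.load(n+'.npy').reshape(-1,3);q=q[(np.hypot(q[:,0]-.441,q[:,1]+.19)<.03)&(q[:,2]>.05)&(q[:,2]<.066)]
    if len(q)>5:print('rim',len(q),least_squares(lambda x:np.hypot(q[:,0]-x[0],q[:,1]-x[1])-x[2],[.441,-.19,.021],loss='soft_l1',f_scale=.002).x)
"
```

```text
0.142 63 [ 0.4347 -0.195   0.1422] [ 0.4378 -0.1916  0.1664]
0.192 195 [ 0.435  -0.2026] 0.001814169407151808
0.243 291 [ 0.44   -0.1896] 0.0005992363263022573
proj [0.44, -0.1904, 0.1407] (np.float64(265.1815449447038), np.float64(237.6133576808525)) crop [np.float64(255.54463483411132), np.float64(322.8400730425575)]
proj [0.44, -0.1904, 0.2407] (np.float64(264.9499771100265), np.float64(187.1813929064187)) crop [np.float64(254.84993133007953), np.float64(171.54417871925608)]
proj [0.441, -0.1905, 0.058] (np.float64(265.84987398217135), np.float64(275.3898295700043)) crop [np.float64(257.54962194651404), np.float64(436.16948871001284)]
rim 181 [ 0.4403 -0.1899  0.021 ]
rim 17 [ 0.4408 -0.1915  0.0209]
```

step_arm --pt "0.3 -0.1 -5.7 0 0 0 1" --pt "0.3 -0.1 -5.7 0 0 0 1" --pt "0.3 -0.1 -5.7 0 0 0 1" --pt "0.3 -0.1 -5.7 0 0 0 1" --pt "0.3 -0.1 -5.7 0 0 0 1" --pt "0 0 -5.7 0 0 0 1" --pt "0 0 -5.7 0 0 0 1" --pt "0 0 -5.7 0 0 0 1" --pt "0 0 -5.7 0 0 0 1" --pt "0 0 -5.7 0 0 0 1" --pt "0 0 0 0 0 0 1" --pt "0 0 0 0 0 0 1" --pt "0 0 0 0 0 0 1" --pt "0 0 0 0 0 0 1" --pt "0 0 0 0 0 0 1"

```text
clock: 13.85
tool_pos: [0.4416, -0.1909, 0.224]
eef_rot: [0.2, 0.98, -0.0, 0.0]
contact_force: [0.3, 0.5, -1.5]
opening: 0.328
finger_force: 30.0
```

```bash
python3 -c "
from go import *
im,d=r.snapshot('side');cv2.imwrite('pics/s5.png',cv2.resize(im[150:330,180:340],(640,720)[:2],interpolation=2)[:600])
w,_=r.snapshot('wrist');cv2.imwrite('pics/w5.png',w)
s=r.get_state();print(s['tool_pos'],s['qd'])
"
```

```text
[ 0.4416 -0.1909  0.224 ] [ 0.0002 -0.0005  0.0001 -0.0001  0.0007 -0.001   0.0005]
```

View pics/s5.png

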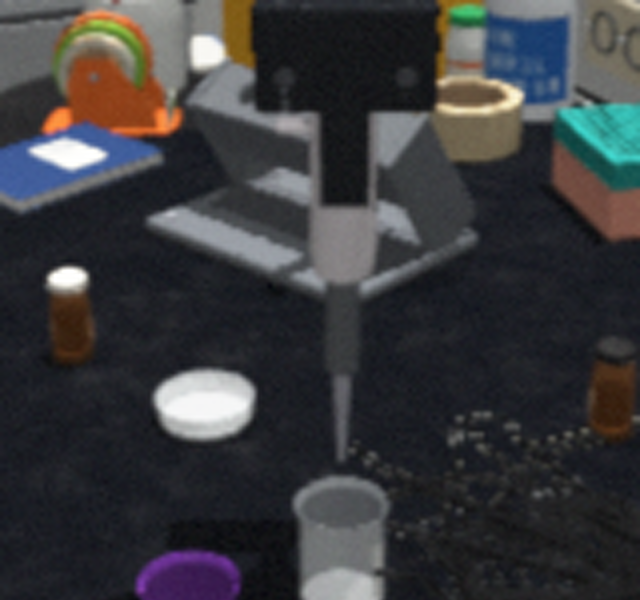

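View pics/w5.png

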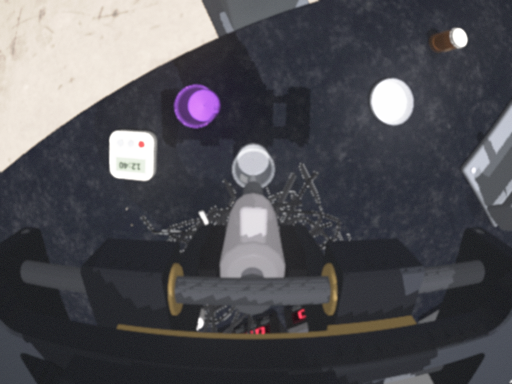

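In the side view the tip at (342,460) is centred above the rim centre at (341,503), about 2.5 cm up. The wrist view agrees: the pipette points at the clear beaker, and nothing else has moved. Handing in.

```bash
python3 -c "
from plant import r
print(r.finish_job())"
```

```text
the job is handed in; nothing more can be done
None
```

I handed the job in at about 14 s of the 42 s limit: the arm is holding the stout pipette upright and still, with its tip over the middle of the clear beaker's mouth, about 2.5 cm above the rim by my measurements. The beaker, dish and vials look undisturbed in the last pictures, but the gripper hid the slim pipette there, so I last saw it in place just after the draw.

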